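# Change bottles on the stirrer and start it with the pedal

## Robot

A 6-joint arm with a two-finger parallel gripper is mounted at the origin on the work surface. World frame = base frame: x ahead of the robot, y to its left, z up, the work surface at z = 0. Lengths are in m, angles in degrees, forces in N, time in s.
With the tool pointing down it reaches from about 0.3 to 0.75 m from the base axis. Payload 8.5 kg.
Tool frame: the origin (TCP) lies midway between the tips of the shut fingers; the grasp point (between the pads) lies 19 mm behind it (env.grasp_offset is the distance from the TCP to the grasp point, in m); z points along the fingers, y is the line along which they close (so a half turn about z gives the same grasp; the last joint's range is limited). The gripper opens to 85 mm and grips with 20 to 120 N. Pads are 22 mm wide; open, the fingers measure 114 mm over their backs; the gripper's body (76 mm by 85 mm) begins 54 mm behind the grasp point. The pads swing forward as they close: fully open they stand 13 mm farther back than shut.
Start: joints at [-80.289, 21.807, 74.336, -0, 83.858, -12.336], TCP at [0.206, -0.51, 0.231] pointing down, gripper open.
Joint ranges: [-178.18, 178.18], [-50.72, 133.34], [12.68, 142.11], [-81.47, 261.47], [9.98, 163.14], [-165.26, 165.26]. Speed limits (degrees/s): [136.94, 136.94, 180, 180, 180, 180].

## Interface

Orientations are given as a 3x3 rotation matrix whose columns are the frame's x, y, z axes.
In Python, from rig import env gives the robot as it stands.
- The arm moves only by the tool servo_tool, never from a script. Its argument "deltas" is text: rows parted by semicolons, each of 7 numbers parted by spaces: the opening, from 0 (shut) to 1 (fully open), then the shift along the tool's x, y, z in mm, then the turn, a rotation vector about the tool's x, y, z in rad. A call has 1 to 8 rows; each row shifts and turns the commanded pose from where the row before left it, along the tool's axes as they then stand; what a row does not reach is not made up. A row lasts 1/12 s, in which the tool goes at most 41.7 mm and 7.16 degrees, less where a joint would pass 70% of its speed; a pose out of reach is approached as far as the arm can. A call is refused whole if a number of a shift passes 41.7 or a number of a turn 0.125, either way. A call with a gripper value outside its range is refused whole. The fingers move at their own pace and stop on an object; "newtons" is the grip in N (left out, the last holds). Time passes only in rows, so rows that do not move let the fingers close. It gives the time, the measured TCP pose, the force, the opening and the grip force at its end, in the units of the state.
- env.observe(): the state, without advancing time (a new reading comes with each control period).
- env.get_image(name): name is "scene" or "top" or "wrist"; returns a dict with "img" (384x512x3 uint8, red, green, blue), "depth" (384x512 float32, m along the optical axis (not along the pixel's ray), 0 where there is no reading), "camera_matrix" (3x3 intrinsics, pixels), "world_to_cam" (4x4, takes a point from world to camera coordinates). Camera axes: x right, y down, z forward; pixel columns grow to the right and rows downward; lengths in m; the calibration is good to about 2 mm. A picture is of the moment at which its call begins.
- env.close_job(): hands the job in; it is judged then, once.
Trained networks look in a picture, given as the dict that the camera call returned (one of the last four; its "shot" number tells which), for a name from the list of things; names that differ only in an ending like _2 or _b are one class to them, and where a whole thing is asked for, a point or a joint stands for the part that bears it (a point fixed in the world has none). Each returns a list of dicts, best first, with "conf" (0 to 1); they miss things now and then, are a little off and sometimes report something else, mostly with a low value. They report only what shows in the picture. A call takes as long as a camera call.
- env.spot_in(name, picture): "bbox" ([centre column, centre row, width, height] in pixels, round what is visible of it).
- env.spot_point(name, picture): "uv" ([column, row] in pixels: a listed point, or the origin of a listed thing).
The state is a dict: "time_s": time; "q": joint angles; "qvel": joint speeds; "joint_efforts": joint torques, N m; "position": TCP position; "tool_rot": TCP orientation; "ft_force": force on the tool from outside, world axes, zero at the start; "wrist_torque": the same for the moment, N m; "grip_width": finger opening in m; "gripper_force": force on a finger pad.
Only numpy, scipy, OpenCV 4.12 (cv2) and the standard library are available. Lean on these libraries where they do the work, as an engineer would, in place of code of your own. Each camera call takes 0.05 s, during which the arm holds its last target. There are 200 camera calls.

## Task

The amber bottle on the stirrer is finished: swap it with the white bottle standing in the green tray, so that the white one stands upright in the middle of the stirrer's plate and the amber one upright in the middle of the tray. Then press the yellow foot pedal all the way down to its stop, keep it there for about a second, and let it spring back up. Set the bottles down rather than dropping them, never tip them over, and leave everything else on the bench where it is.

Things in the scene. Friction and masses are not known exactly. Their poses are not given: they have to be found in the camera images.
- white: White plastic bottle with a blue screw cap, loose, 0.2 to 0.42 kg. Origin at the centre of its underside, z up along its axis. Body 60 mm diameter up to 88 mm, shoulder narrowing to a 38 mm neck at 106 mm, cap 50 mm diameter from 112 to 148 mm (the top): grip it by the cap from above. Starts in the tray.
- amber: Amber-brown bottle with an orange screw cap, same shape and size as the white one, same origin. Starts on the stirrer.
- stirrer: Slim magnetic stirrer, fixed, 165 (x) x 140 (y) mm, 55 mm high: grey housing, white plate, dial and display on its front (-x) face. Origin at the centre of its underside. The stirrer and the tray may stand either way round, left or right.
- stirrer_top (a point): Centre of the top face of the stirrer's white 128 mm square plate (marked by a grey ring of 50 mm radius), 55 mm above the bench; a bottle's underside belongs here.
- tray_in (a point): Centre of the inner floor of the shallow green tray, fixed: outside 130 x 130 x 14 mm, walls 4 mm, so inside 122 x 122 mm; a bottle's underside belongs here.
- mat: Blue plastic mat, fixed, 100 x 100 x 3 mm, empty: a free place to set a bottle down meanwhile. Origin at the centre of its underside.
- pedal (a joint): The yellow foot pedal's angle: 0 = up (at rest), 0.22 rad = fully down on its stop. A spring returns it; pressing at pedal_pad takes about 4 N at first and 13 N at the stop.
- pedal_pad (a point): Point on the pedal's black ribbed tread where to press straight down: on its centre line, 30 mm from the free edge, 95 mm from the hinge; 50 mm above the bench when up, 29 mm when fully down. Its x axis points from free edge to hinge (level when up). Yellow pedal 128 x 80 mm, 10 mm thick, on a fixed grey base 145 x 95 mm.
- tip_box: Bystander, loose: black and grey box of pipette tips, 85 x 120 x 60 mm. Origin at the centre of its underside.
- jar: Bystander, loose: jar with a white cap, 50 mm diameter, 85 mm high. Origin at the centre of its underside.
- beaker: Bystander, loose: clear plastic beaker, 60 mm diameter, 80 mm high. Origin at the centre of its underside.
- pipette: Bystander, loose: white hand pipette lying flat, 240 mm long along its x, 26 mm high. Origin under its middle.
- cool_block: Bystander, loose: orange cooling block with white tube caps, 60 x 90 x 48 mm. Origin at the centre of its underside.

How it is judged (in metres and radians):
On the way, in this order (a step that is already met when the one before it is completed fails the run):
1. the bottles are swapped: white standing on the stirrer's plate, amber standing in the tray, both let go (horizontal distance between white and stirrer_top below 0.03 m and z of white in the frame of stirrer_top between -0.008 and 0.008 m and angle between each of white, amber's own z axis and vertical below 0.1 rad and horizontal distance between amber and tray_in below 0.03 m and z of amber in the frame of tray_in between -0.008 and 0.008 m and linear speed of each of white, amber below 0.03 m/s and contact force between each of white, amber and the fingers below 0.3 N), for 0.2 s.
2. the pedal is pressed down to its stop and kept there (half a second is enough) (value of joint pedal above 0.195 rad), for 0.5 s.
At the end, for the whole second after the job is handed in: The white bottle stands upright (within 0.1 rad) on the stirrer's plate within 30 mm of its centre, the amber bottle stands upright in the tray within 30 mm of its centre, both released and at rest, and the pedal is back up (below 0.03 rad) (all of step 1 and value of joint pedal below 0.03 rad); the robot touches nothing.
It fails at once if a bottle is tipped over (angle between any of white, amber's own z axis and vertical above 0.6 rad).
It fails at once if a bottle is dropped (falling free at more than 0.5 m/s, a drop of over 12 mm) ((linear speed of white above 0.5 m/s and contact force between white and the fingers below 0.2 N) or (linear speed of amber above 0.5 m/s and contact force between amber and the fingers below 0.2 N)).
It fails at once if the pedal is pressed while the white bottle is not on the stirrer (value of joint pedal above 0.1 rad and horizontal distance between white and stirrer_top above 0.06 m).
It fails at once if a bystander is moved more than 30 mm (distance of any of tip_box, jar, beaker, pipette, cool_block from where it was at the start of the episode above 0.03 m).
It also fails if it takes over 72 s, if anything falls off the work surface, if the arm or the gripper's body presses on something with over 40 N, if the wrist force passes 120 N, or if a joint passes its speed limit or range.

## Working session

There is one attempt and no reset: what is moved stays moved. The work goes in short steps, Python scripts to look and compute and a tool call to move; the robot and the scene stay as the last step left them, time stands still between calls to the robot, and variables do not carry over. Pictures are saved under pics/ and viewed, at most 10 in all, crops included, and the job is handed in when it is done.

Besides the shell and the picture viewer there is one more tool, called after "Call:" as a command line: name --argument value ..., lists and objects as JSON in quotes. servo_tool: Moves the arm, as the interface text tells. Its arguments: {"type":"object","properties":{"deltas":{"type":"string"},"newtons":{"type":"number"}},"required":["deltas"]}

```bash
ls; mkdir -p pics
cat > h.py <<'E'
import numpy as np, cv2
from rig import env
def px2w(p,uv,z=None,depth=None):
    K=np.array(p["camera_matrix"]);T=np.linalg.inv(np.array(p["world_to_cam"]))
    r=T[:3,:3]@np.linalg.solve(K,[uv[0],uv[1],1.]);o=T[:3,3]
    if depth is None: depth=(z-o[2])/r[2]
    return o+r*depth
def dmap(p):
    d=p["depth"];h,w=d.shape;u,v=np.meshgrid(np.arange(w),np.arange(h))
    K=np.array(p["camera_matrix"]);T=np.linalg.inv(np.array(p["world_to_cam"]))
    c=np.stack([(u-K[0,2])/K[0,0]*d,(v-K[1,2])/K[1,1]*d,d],-1)
    return c@T[:3,:3].T+T[:3,3]
E
python3 - <<'E'
from h import *
np.set_printoptions(precision=4,suppress=True)
s=env.observe();print(s["position"],s["tool_rot"],s["time_s"],s["grip_width"])
Z=dict(white=0,amber=0.055,stirrer_top=.055,tray_in=.003,mat=0,pedal_pad=.05,tip_box=0,jar=0,beaker=0,pipette=0,cool_block=0,stirrer=0)
for c in ("top","scene"):
    p=env.get_image(c);cv2.imwrite(f"pics/{c}0.png",p["img"][:,:,::-1])
    for n,z in Z.items():
        r=env.spot_point(n,p)[:2]
        print(c,n,[(np.round(a["conf"],2),np.round(a["uv"]),px2w(p,a["uv"],z)) for a in r])
E
```

```text
pics
[ 0.2064 -0.5095  0.2307] [[ 0.9269  0.3754 -0.0003]
 [ 0.3754 -0.9269  0.0014]
 [ 0.0003 -0.0014 -1.    ]] 0.0 0.08561210841166557
top white [(np.float64(0.69), array([250., 170.]), array([0.6098, 0.0258, 0.    ]))]
top amber [(np.float64(0.64), array([118., 182.]), array([0.564 , 0.3391, 0.055 ]))]
top stirrer_top [(np.float64(0.93), array([118., 173.]), array([0.5855, 0.3406, 0.055 ]))]
top tray_in [(np.float64(0.96), array([248., 172.]), array([0.6023, 0.0302, 0.003 ]))]
top mat [(np.float64(0.64), array([316., 171.]), array([ 0.6093, -0.1429,  0.    ]))]
top pedal_pad [(np.float64(0.52), array([118., 176.]), array([0.5779, 0.3424, 0.05  ])), (np.float64(0.46), array([324., 126.]), array([ 0.711 , -0.1567,  0.05  ]))]
top tip_box [(np.float64(0.81), array([292., 254.]), array([ 0.3994, -0.0829,  0.    ])), (np.float64(0.58), array([187., 256.]), array([0.3899, 0.175 , 0.    ]))]
top jar [(np.float64(0.97), array([322., 125.]), array([ 0.7321, -0.1599,  0.    ]))]
top beaker [(np.float64(0.91), array([156., 122.]), array([0.7349, 0.2728, 0.    ]))]
top pipette [(np.float64(0.
[... 1215 characters left out ...]
0.5922, 0.021 , 0.    ]))]
scene jar [(np.float64(0.77), array([192., 210.]), array([ 0.7295, -0.1476,  0.    ]))]
scene beaker [(np.float64(0.84), array([263., 304.]), array([0.7345, 0.2742, 0.    ])), (np.float64(0.75), array([259., 227.]), array([0.5976, 0.0288, 0.    ]))]
scene pipette [(np.float64(0.61), array([176., 176.]), array([ 0.6967, -0.3561,  0.    ]))]
scene cool_block [(np.float64(0.81), array([346., 231.]), array([0.3972, 0.1752, 0.    ])), (np.float64(0.69), array([340., 294.]), array([0.5621, 0.3418, 0.    ]))]
scene stirrer [(np.float64(0.62), array([340., 296.]), array([0.5659, 0.3477, 0.    ])), (np.float64(0.29), array([192., 211.]), array([ 0.7301, -0.1438,  0.    ]))]
```

View pics/top0.png

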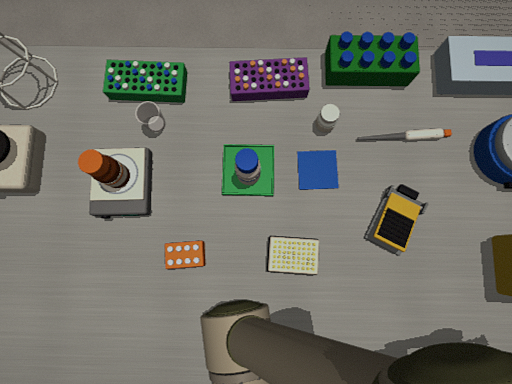

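View pics/scene0.png

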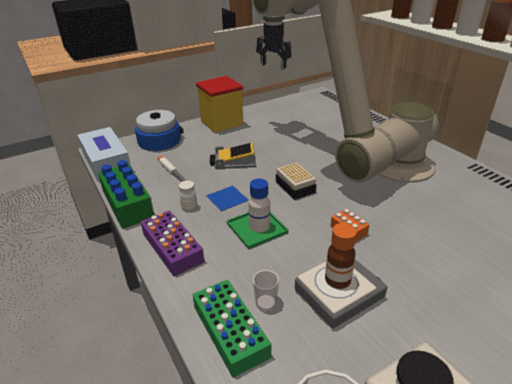

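The top picture shows the amber cap at about (91,161) over the stirrer plate (122,173), the white cap at (246,159) over the tray (248,170), the empty mat at (318,170), and the pedal near (397,220) with its free edge toward the lower left. Next I'll measure these with depth.

Run:
```python
from h import *
np.set_printoptions(precision=4,suppress=True)
p=env.get_image("top");W=dmap(p);hsv=cv2.cvtColor(p["img"],cv2.COLOR_RGB2HSV);H,S,V=[hsv[...,i].astype(int) for i in range(3)]
print("cam",np.linalg.inv(p["world_to_cam"])[:3,3])
def st(n,m):
    P=W[m];
    if len(P)<3: print(n,len(P));return
    (c,sz,a)=cv2.minAreaRect(P[:,:2].astype(np.float32)*1000)
    print(n,len(P),"med",np.median(P,0),"rect",np.round(c,1),np.round(sz,1),round(a,1),"z",P[:,2].min(),P[:,2].max())
z=W[...,2];x=W[...,0];y=W[...,1]
st("ambercap",(z>.194)&(z<.215)&(y>.25)&(y<.45)&(x>.45)&(x<.7))
st("whitecap",(z>.142)&(z<.16)&(abs(y-.03)<.08)&(abs(x-.6)<.1))
st("plate",(abs(z-.055)<.004)&(abs(y-.34)<.12)&(abs(x-.58)<.12)&(S<40)&(V>150))
st("stirrer",(z>.03)&(z<.058)&(abs(y-.34)<.12)&(abs(x-.58)<.12))
st("tray",(H>50)&(H<75)&(S>120)&(abs(y-.03)<.12)&(abs(x-.6)<.12)&(z<.03))
st("mat",(H>100)&(H<125)&(S>120)&(abs(y+.15)<.08)&(abs(x-.6)<.1)&(z<.02))
pd=(abs(y+.35)<.12)&(abs(x-.47)<.13)
st("yellow",(H>15)&(H<32)&(S>130)&pd)
b=pd&(V<60)&(z>.035)
st("tread",b)
st("pedal all",pd&(z>.035)); st("base all",pd&(z>.01))
for c in("top","scene"):
    p=env.get_image(c)
    for a in env.spot_point("pedal_pad",p): print(c,a["conf"],a["uv"],px2w(p,a["uv"],.05))
im=cv2.resize(p["img"][120:200,180:290],None,fx=5,fy=5,interpolation=cv2.INTER_CUBIC)
q=env.get_image("top")["img"][170:270,350:450]
q=cv2.resize(q,None,fx=4,fy=4,interpolation=cv2.INTER_CUBIC)
cv2.imwrite("pics/ped.png",np.hstack([cv2.resize(im,(390,400)),q])[:,:,::-1])
```

```text
cam [ 0.4009 -0.0027  0.9143]
ambercap 504 med [0.577  0.3391 0.2025] rect [578. 341.] [49.3 48.2] 66.9 z 0.19431628923728828 0.20752128616847243
whitecap 424 med [0.5984 0.0294 0.1516] rect [599.4  29.3] [48.5 47.4] 1.8 z 0.1422219255025977 0.156521906912915
plate 1446 med [0.573  0.3174 0.0548] rect [585.  342.2] [126.4 126.4] 1.2 z 0.05102264322946182 0.05876303587098397
stirrer 2888 med [0.5434 0.32   0.0532] rect [565.9 341.8] [168.7 139.8] 2.0 z 0.03004383665115351 0.05798887233755201
tray 1760 med [0.5988 0.0222 0.0042] rect [608.6  29.4] [128.5 129.1] 89.6 z -0.0027673915812479466 0.017694920734036335
mat 1462 med [ 0.6117 -0.1462  0.0028] rect [ 612.7 -147.2] [ 99.3 100.1] 3.3 z -0.0029706298472170767 0.008338981124443867
yellow 845 med [ 0.5042 -0.3347  0.0359] rect [ 476.4 -336.6] [ 97.9 124.1] 63.7 z -0.002087987270688818 0.05883423748523853
tread 867 med [ 0.4649 -0.3213  0.048 ] rect [ 488.2 -334.9] [ 94.9 127.6] 67.1 z 0.035191419761104514 0.058955145678083465
pedal all 1370 med [ 0.4673 -0.3205  0.0471] rect [ 485.5 -331.4] [ 98.3 136.1] 62.6 z 0.035023171807178954 0.058955145678083465
base all 2439 med [ 0.4867 -0.3265  0.0378] rect [ 492.9 -334.5] [ 99.7 162.4] 62.7 z 0.010034029866346272 0.058955145678083465
top 0.96 [394.1, 234.2] [ 0.4479 -0.3171  0.05  ]
scene 0.78 [247.3, 147.2] [ 0.4351 -0.3186  0.05  ]
scene 0.7 [336.7, 278.5] [0.572  0.3347 0.05  ]
```

View pics/ped.png

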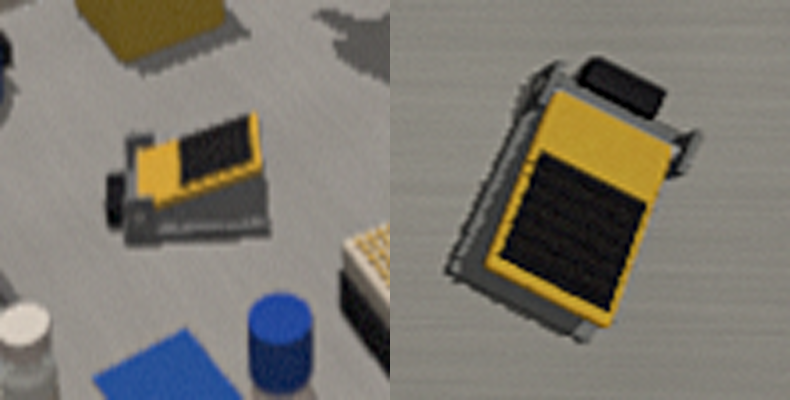

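The crop confirms the pedal pad at about px (394,234), which is (0.448, -0.317). The free edge faces the robot and the hinge lies toward +x/-y. My order will be white to the mat, amber to the tray, then white to the stirrer. First I'll level the yaw and approach white.

Call:
servo_tool --deltas "1 0 0 0 0 0 0.096;1 0 0 0 0 0 0.096;1 0 0 0 0 0 0.096;1 0 0 0 0 0 0.096;1 22 -30 0 0 0 0;1 22 -30 0 0 0 0;1 22 -30 0 0 0 0;1 22 -30 0 0 0 0" --newtons 50

```text
time_s: 2.27
position: [0.2949, -0.3883, 0.2313]
tool_rot: [[1.0, 0.0, 0.0], [0.0, -1.0, -0.0], [0.0, 0.0, -1.0]]
ft_force: [0.2, -0.4, -0.1]
grip_width: 0.0853
gripper_force: 0.0
```

Call:
servo_tool --deltas "1 22 -30 0 0 0 0;1 22 -30 0 0 0 0;1 22 -30 0 0 0 0;1 22 -30 0 0 0 0;1 22 -30 0 0 0 0;1 22 -30 0 0 0 0;1 22 -30 0 0 0 0;1 22 -30 0 0 0 0"

```text
time_s: 2.93
position: [0.471, -0.1478, 0.2315]
tool_rot: [[1.0, 0.001, 0.0], [0.001, -1.0, -0.0], [0.0, 0.0, -1.0]]
ft_force: [0.3, -0.5, 0.0]
grip_width: 0.0853
gripper_force: 0.0
```

Call:
servo_tool --deltas "1 21.3 -29.5 0 0 0 0;1 21.3 -29.5 0 0 0 0;1 21.3 -29.5 0 0 0 0;1 21.3 -29.5 0 0 0 0;1 21.3 -29.5 0 0 0 0;1 21.3 -29.5 0 0 0 0;1 0 0 20 0 0 0;1 0 0 20 0 0 0"

```text
time_s: 3.6
position: [0.5989, 0.0294, 0.1912]
tool_rot: [[1.0, 0.004, 0.002], [0.004, -1.0, -0.0], [0.002, 0.0, -1.0]]
ft_force: [-0.1, -1.2, 0.3]
grip_width: 0.0854
gripper_force: 0.0
```

Call:
servo_tool --deltas "1 0 0 20 0 0 0;1 0 0 20 0 0 0;1 0 0 20 0 0 0;1 0 0 18 0 0 0;1 0 0 0 0 0 0;1 0 0 0 0 0 0"

```text
time_s: 4.1
position: [0.5977, 0.0276, 0.1131]
tool_rot: [[1.0, 0.001, -0.001], [0.001, -1.0, 0.0], [-0.001, -0.0, -1.0]]
ft_force: [-0.0, 0.1, -0.1]
grip_width: 0.0855
gripper_force: 0.0
```

Run:
```python
from h import *
p=env.get_image("wrist");q=env.get_image("scene");print(env.observe()["position"])
cv2.imwrite("pics/g1.png",np.hstack([cv2.resize(p["img"],(400,300)),cv2.resize(q["img"][100:280,160:400],(400,300))])[:,:,::-1])
```

```text
[0.59847667 0.02746678 0.11466105]
```

View pics/g1.png

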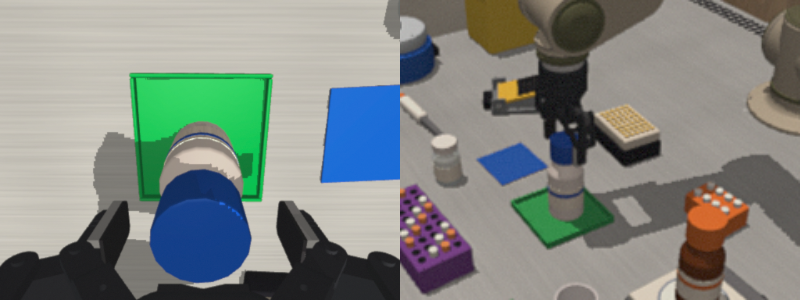

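The wrist view shows the blue cap between the pads at about (200,225), so I'll close the gripper.

Call:
servo_tool --deltas "0 0 0 0 0 0 0;0 0 0 0 0 0 0;0 0 0 0 0 0 0;0 0 0 0 0 0 0;0 0 0 0 0 0 0;0 0 0 0 0 0 0;0 0 0 0 0 0 0;0 0 0 0 0 0 0" --newtons 50

```text
time_s: 4.87
position: [0.5982, 0.0277, 0.1143]
tool_rot: [[1.0, 0.001, 0.002], [0.001, -1.0, 0.0], [0.002, -0.0, -1.0]]
ft_force: [-0.8, 1.8, 6.3]
grip_width: 0.0489
gripper_force: 51.3
```

Call:
servo_tool --deltas "0 0 0 -4 0 0 0;0 0 0 -8 0 0 0;0 0 0 -15 0 0 0;0 0 0 -15 0 0 0;0 0 0 0 0 0 0"

```text
time_s: 5.28
position: [0.5989, 0.0274, 0.1582]
tool_rot: [[1.0, 0.001, 0.005], [0.001, -1.0, -0.001], [0.005, 0.001, -1.0]]
ft_force: [1.2, -0.7, -3.3]
grip_width: 0.049
gripper_force: 52.4
```

Call:
servo_tool --deltas "0 2.8 20 0 0 0 0;0 2.8 38 0 0 0 0;0 2.8 39 0 0 0 0;0 2.8 38 0 0 0 0;0 2.8 28 0 0 0 0;0 0 12 0 0 0 0;0 0 0 15 0 0 0;0 0 0 12 0 0 0"

```text
time_s: 5.95
position: [0.6116, -0.1482, 0.1272]
tool_rot: [[1.0, -0.001, -0.0], [-0.001, -1.0, 0.0], [-0.0, -0.0, -1.0]]
ft_force: [0.1, 0.3, -4.3]
grip_width: 0.049
gripper_force: 53.1
```

Call:
servo_tool --deltas "0 0 0 7 0 0 0;0 0 0 3 0 0 0;0 0 0 0 0 0 0;0 0 0 0 0 0 0"

```text
time_s: 6.28
position: [0.6122, -0.1471, 0.1187]
tool_rot: [[1.0, 0.001, 0.0], [0.001, -1.0, -0.0], [0.0, 0.0, -1.0]]
ft_force: [-0.5, -0.8, -3.1]
grip_width: 0.049
gripper_force: 53.1
```

Call:
servo_tool --deltas "0 0 0 3 0 0 0;0 0 0 0 0 0 0;0 0 0 1 0 0 0;0 0 0 0 0 0 0;0 0 0 0 0 0 0"

```text
time_s: 6.7
position: [0.612, -0.1474, 0.1145]
tool_rot: [[1.0, 0.001, 0.0], [0.001, -1.0, -0.0], [0.0, 0.0, -1.0]]
ft_force: [-0.4, -0.2, -3.9]
grip_width: 0.0487
gripper_force: 53.1
```

Call:
servo_tool --deltas "0 0 0 1 0 0 0;0 0 0 0 0 0 0;0 0 0 1 0 0 0;0 0 0 0 0 0 0;0 0 0 0 0 0 0"

```text
time_s: 7.12
position: [0.6123, -0.1475, 0.1133]
tool_rot: [[1.0, 0.001, 0.001], [0.001, -1.0, -0.001], [0.001, 0.001, -1.0]]
ft_force: [-0.8, 1.7, 5.4]
grip_width: 0.0487
gripper_force: 53.9
```

Call:
servo_tool --deltas "1 0 0 0 0 0 0;1 0 0 0 0 0 0;1 0 0 0 0 0 0;1 0 0 0 0 0 0;1 0 0 -30 0 0 0;1 0 0 -35 0 0 0;1 0 0 -35 0 0 0;1 0 0 -32 0 0 0"

```text
time_s: 7.78
position: [0.6119, -0.1474, 0.2463]
tool_rot: [[1.0, 0.001, 0.001], [0.001, -1.0, -0.0], [0.001, 0.0, -1.0]]
ft_force: [-0.1, 0.3, 0.8]
grip_width: 0.0857
gripper_force: 0.0
```

Call:
servo_tool --deltas "1 -2.6 -38 0 0 0 0;1 -2.6 -38 0 0 0 0;1 -2.6 -38 0 0 0 0;1 -2.6 -38 0 0 0 0;1 -2.6 -38 0 0 0 0;1 -2.6 -38 0 0 0 0;1 -2.6 -38 0 0 0 0;1 -2.6 -38 0 0 0 0"

```text
time_s: 8.45
position: [0.5905, 0.1583, 0.2444]
tool_rot: [[1.0, 0.001, 0.0], [0.001, -1.0, -0.0], [0.0, 0.0, -1.0]]
ft_force: [0.1, 1.0, 0.1]
grip_width: 0.0854
gripper_force: 0.0
```

Call:
servo_tool --deltas "1 -2.6 -38 0 0 0 0;1 -2.6 -38 0 0 0 0;1 -2.6 -38 0 0 0 0;1 -2.6 -38 0 0 0 0;1 -2.6 -31 0 0 0 0;1 0 0 0 0 0 0;1 0 0 0 0 0 0"

```text
time_s: 9.03
position: [0.5772, 0.3411, 0.2437]
tool_rot: [[1.0, 0.003, -0.001], [0.003, -1.0, -0.0], [-0.001, 0.0, -1.0]]
ft_force: [0.3, -0.5, -0.0]
grip_width: 0.0852
gripper_force: 0.0
```

Run:
```python
from h import *
np.set_printoptions(precision=4,suppress=True)
print(env.observe()["position"])
q=env.get_image("scene");p=env.get_image("wrist");W=dmap(p);z=W[...,2]
m=(z>.197)&(z<.21)&(abs(W[...,0]-.578)<.05)&(abs(W[...,1]-.34)<.05)
P=W[m];print(len(P),P.mean(0),(P.min(0)+P.max(0))/2,P.max(0)-P.min(0))
cv2.imwrite("pics/g2.png",np.hstack([cv2.resize(p["img"],(400,300)),cv2.resize(q["img"][100:340,100:420],(400,300))])[:,:,::-1])
```

```text
[0.5772 0.3411 0.2437]
4846 [0.5789 0.3405 0.2026] [0.5772 0.3406 0.201 ] [0.0499 0.049  0.0079]
```

View pics/g2.png

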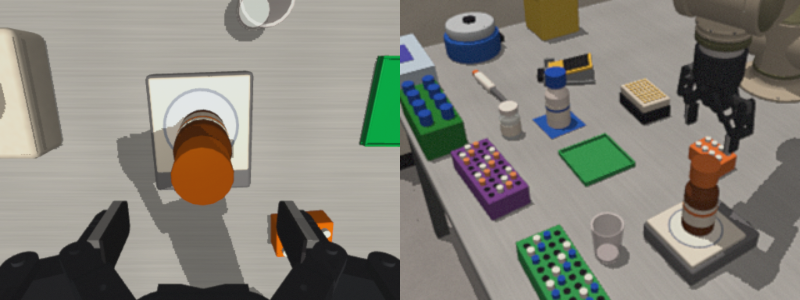

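White now stands upright on the mat, at about (557,100) in the right half of the picture. The tray is empty, and the gripper is centred above amber's cap (203,176 in the wrist view). Now I'll go down 79 mm and grip.

Call:
servo_tool --deltas "1 0.5 0 20 0 0 0;1 0 0 25 0 0 0;1 0 0 20 0 0 0;1 0 0 14 0 0 0;1 0 0 0 0 0 0;1 0 0 0 0 0 0"

```text
time_s: 9.63
position: [0.5786, 0.3384, 0.1655]
tool_rot: [[1.0, -0.001, -0.001], [-0.001, -1.0, -0.0], [-0.001, 0.0, -1.0]]
ft_force: [0.1, 0.3, -0.2]
grip_width: 0.0855
gripper_force: 0.0
```

Call:
servo_tool --deltas "0 0 0 0 0 0 0;0 0 0 0 0 0 0;0 0 0 0 0 0 0;0 0 0 0 0 0 0;0 0 0 0 0 0 0;0 0 0 0 0 0 0;0 0 0 0 0 0 0;0 0 0 0 0 0 0" --newtons 50

```text
time_s: 10.3
position: [0.5787, 0.3397, 0.1668]
tool_rot: [[1.0, 0.001, 0.002], [0.001, -1.0, 0.001], [0.002, -0.001, -1.0]]
ft_force: [-0.6, -0.4, 5.1]
grip_width: 0.0493
gripper_force: 51.7
```

Call:
servo_tool --deltas "0 0 0 -4 0 0 0;0 0 0 -8 0 0 0;0 0 0 -10 0 0 0;0 0 0 -10 0 0 0;0 0 0 0 0 0 0"

```text
time_s: 10.72
position: [0.579, 0.3398, 0.2003]
tool_rot: [[1.0, 0.001, 0.004], [0.001, -1.0, 0.002], [0.004, -0.002, -1.0]]
ft_force: [-0.0, -0.3, -2.7]
grip_width: 0.049
gripper_force: 52.3
```

Run:
```python
from h import *
np.set_printoptions(precision=4,suppress=True)
p=env.get_image("scene")
for n,z in (("tray_in",.004),("mat",0)): print([(a["conf"],px2w(p,a["uv"],z)) for a in env.spot_point(n,p)])
p=env.get_image("top");W=dmap(p);hsv=cv2.cvtColor(p["img"],cv2.COLOR_RGB2HSV);H,S,V=[hsv[...,i].astype(int) for i in range(3)]
for n,z in (("tray_in",.004),("white",.003)): print([(a["conf"],px2w(p,a["uv"],z)) for a in env.spot_point(n,p)])
m=(H>50)&(H<75)&(S>120)&(abs(W[...,1]-.03)<.12)&(abs(W[...,0]-.6)<.12)
P=W[m];print(cv2.minAreaRect(P[:,:2].astype(np.float32)))
f=P[(abs(P[:,0]-.605)<.04)&(abs(P[:,1]-.03)<.04)];print(np.median(f,0))
m=(W[...,2]>.142)&(W[...,2]<.16)&(abs(W[...,0]-.61)<.05)&(abs(W[...,1]+.147)<.05)
print(cv2.minAreaRect(W[m][:,:2].astype(np.float32)),np.median(W[m],0))
```

```text
[(0.92, array([0.6   , 0.0207, 0.004 ]))]
[(0.62, array([ 0.6038, -0.1609,  0.    ]))]
[(0.85, array([0.6067, 0.028 , 0.004 ]))]
[(0.69, array([ 0.6114, -0.1534,  0.003 ]))]
((0.6089115142822266, 0.02951018512248993), (0.12817685306072235, 0.12964500486850739), 89.8365478515625)
[0.6051 0.03   0.0037]
((0.6129913330078125, -0.14507600665092468), (0.04805909842252731, 0.04798106849193573), 4.664891719818115) [ 0.6121 -0.1447  0.1508]
```

Call:
servo_tool --deltas "0 3 20 0 0 0 0;0 3 35 0 0 0 0;0 3 39 0 0 0 0;0 3 39 0 0 0 0;0 3 39 0 0 0 0;0 3 39 0 0 0 0;0 3 37 0 0 0 0;0 3 30 0 0 0 0"

```text
time_s: 11.68
position: [0.6023, 0.0589, 0.1971]
tool_rot: [[1.0, -0.0, -0.0], [-0.0, -1.0, -0.0], [-0.0, 0.0, -1.0]]
ft_force: [0.4, -0.6, -3.0]
grip_width: 0.0485
gripper_force: 52.8
```

Call:
servo_tool --deltas "0 3 20 10 0 0 0;0 2 12 18 0 0 0;0 0 0 20 0 0 0;0 0 0 15 0 0 0;0 0 0 9 0 0 0;0 0 0 3 0 0 0;0 0 0 0 0 0 0;0 0 0 0 0 0 0"

```text
time_s: 12.35
position: [0.6079, 0.0297, 0.1231]
tool_rot: [[1.0, 0.001, 0.001], [0.001, -1.0, -0.0], [0.001, 0.0, -1.0]]
ft_force: [-0.2, -0.3, -2.9]
grip_width: 0.0488
gripper_force: 52.9
```

Call:
servo_tool --deltas "0 0 0 4 0 0 0;0 0 0 2 0 0 0;0 0 0 1 0 0 0;0 0 0 0 0 0 0;0 0 0 0 0 0 0"

```text
time_s: 12.77
position: [0.6077, 0.0296, 0.1158]
tool_rot: [[1.0, 0.001, 0.001], [0.001, -1.0, 0.0], [0.001, -0.0, -1.0]]
ft_force: [-0.4, 1.5, 0.4]
grip_width: 0.0485
gripper_force: 53.2
```

Call:
servo_tool --deltas "0 0 0 1 0 0 0;0 0 0 0 0 0 0;0 0 0 0 0 0 0"

```text
time_s: 13.02
position: [0.6079, 0.0297, 0.1158]
tool_rot: [[1.0, 0.001, 0.002], [0.001, -1.0, -0.0], [0.002, 0.0, -1.0]]
ft_force: [-3.4, 0.8, 7.3]
grip_width: 0.049
gripper_force: 54.1
```

Call:
servo_tool --deltas "1 0 0 0 0 0 0;1 0 0 0 0 0 0;1 0 0 0 0 0 0;1 0 0 0 0 0 0;1 0 0 -20 0 0 0;1 0 0 -30 0 0 0;1 0 0 -30 0 0 0;1 0 0 0 0 0 0"

```text
time_s: 13.68
position: [0.6096, 0.0293, 0.2003]
tool_rot: [[1.0, 0.001, 0.01], [0.001, -1.0, -0.001], [0.01, 0.001, -1.0]]
ft_force: [0.6, -0.5, 1.3]
grip_width: 0.0849
gripper_force: 0.0
```

Call:
servo_tool --deltas "1 0.8 35.4 0 0 0 0;1 0.8 35.4 0 0 0 0;1 0.8 35.4 0 0 0 0;1 0.8 35.4 0 0 0 0;1 0.8 35.4 0 0 0 0;1 0 0 10 0 0 0;1 0 0 0 0 0 0;1 0 0 0 0 0 0"

```text
time_s: 14.35
position: [0.6113, -0.1469, 0.1835]
tool_rot: [[1.0, 0.001, -0.002], [0.001, -1.0, 0.001], [-0.002, -0.001, -1.0]]
ft_force: [0.1, 0.2, -0.5]
grip_width: 0.0855
gripper_force: 0.0
```

Run:
```python
from h import *
np.set_printoptions(precision=4,suppress=True)
print(env.observe()["position"])
p=env.get_image("wrist");W=dmap(p);z=W[...,2]
m=(z>.145)&(z<.158)&(abs(W[...,0]-.612)<.05)&(abs(W[...,1]+.147)<.05)
P=W[m];print("white",len(P),P.mean(0),(P.min(0)+P.max(0))/2,P.max(0)-P.min(0))
p=env.get_image("top");W=dmap(p);z=W[...,2];hsv=cv2.cvtColor(p["img"],cv2.COLOR_RGB2HSV);H,S,V=[hsv[...,i].astype(int) for i in range(3)]
a=W[(z>.142)&(z<.16)&(abs(W[...,0]-.61)<.05)&(abs(W[...,1]-.03)<.05)]
print("amber",len(a),np.median(a,0) if len(a) else 0)
m=(abs(z-.055)<.004)&(abs(W[...,1]-.34)<.12)&(abs(W[...,0]-.58)<.12)&(S<40)&(V>150)
print("plate",cv2.minAreaRect(W[m][:,:2].astype(np.float32)))
print([px2w(p,b["uv"],.055) for b in env.spot_point("stirrer_top",p)])
q=env.get_image("scene");cv2.imwrite("pics/g3.png",q["img"][:,:,::-1])
```

```text
[ 0.6113 -0.1469  0.1835]
white 5290 [ 0.6145 -0.1462  0.1506] [ 0.6128 -0.1465  0.149 ] [0.0497 0.0493 0.008 ]
amber 416 [0.6059 0.0314 0.1517]
plate ((0.5848545432090759, 0.3431274890899658), (0.1267656832933426, 0.12775397300720215), 1.603813886642456)
[array([0.5897, 0.3359, 0.055 ])]
```

View pics/g3.png

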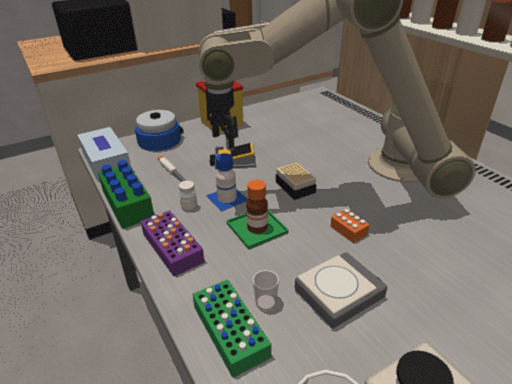

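Amber stands upright in the tray at about (257,207), white is on the mat at (226,178), and the stirrer plate (337,283) is empty. Now I'll grip white.

Call:
servo_tool --deltas "1 0.5 0 20 0 0 0;1 0 0 25 0 0 0;1 0 0 18 0 0 0;1 0 0 7 0 0 0;1 0 0 0 0 0 0;1 0 0 0 0 0 0"

```text
time_s: 15.05
position: [0.6126, -0.1472, 0.1153]
tool_rot: [[1.0, 0.001, 0.001], [0.001, -1.0, -0.0], [0.001, 0.0, -1.0]]
ft_force: [-0.6, -0.8, 0.2]
grip_width: 0.0854
gripper_force: 0.0
```

Call:
servo_tool --deltas "0 0 0 0 0 0 0;0 0 0 0 0 0 0;0 0 0 0 0 0 0;0 0 0 0 0 0 0;0 0 0 0 0 0 0;0 0 0 0 0 0 0;0 0 0 0 0 0 0;0 0 0 0 0 0 0" --newtons 50

```text
time_s: 15.72
position: [0.6126, -0.1474, 0.1156]
tool_rot: [[1.0, 0.001, 0.002], [0.001, -1.0, -0.001], [0.002, 0.001, -1.0]]
ft_force: [-0.1, 1.0, 5.5]
grip_width: 0.0487
gripper_force: 51.3
```

Call:
servo_tool --deltas "0 0 0 -10 0 0 0;0 0 0 -25 0 0 0;0 0 0 -35 0 0 0;0 0 0 -38 0 0 0;0 0 0 -35 0 0 0;0 0 0 -25 0 0 0;0 0 0 -10 0 0 0;0 0 0 0 0 0 0"

```text
time_s: 16.38
position: [0.6125, -0.1476, 0.2956]
tool_rot: [[1.0, 0.001, 0.005], [0.001, -1.0, -0.002], [0.005, 0.002, -1.0]]
ft_force: [0.1, -0.8, -3.9]
grip_width: 0.0488
gripper_force: 52.9
```

Call:
servo_tool --deltas "0 -2 -18 0 0 0 0;0 -2 -34 0 0 0 0;0 -2 -39 0 0 0 0;0 -2 -39 0 0 0 0;0 -2 -39 0 0 0 0;0 -2 -39 0 0 0 0;0 -2 -39 0 0 0 0;0 -2 -39 0 0 0 0"

```text
time_s: 17.05
position: [0.595, 0.1403, 0.2909]
tool_rot: [[1.0, 0.001, -0.003], [0.001, -1.0, -0.0], [-0.003, 0.0, -1.0]]
ft_force: [0.7, 0.3, -4.4]
grip_width: 0.0488
gripper_force: 53.0
```

Call:
servo_tool --deltas "0 -2 -39 5 0 0 0;0 -2 -38 10 0 0 0;0 -2 -38 10 0 0 0;0 -2 -38 10 0 0 0;0 -2 -30 15 0 0 0;0 -1.5 -21 20 0 0 0;0 0 0 20 0 0 0;0 0 0 0 0 0 0"

```text
time_s: 17.72
position: [0.5817, 0.343, 0.1959]
tool_rot: [[1.0, 0.003, -0.011], [0.003, -1.0, -0.004], [-0.011, 0.004, -1.0]]
ft_force: [-1.0, -1.5, -4.7]
grip_width: 0.0488
gripper_force: 53.3
```

Call:
servo_tool --deltas "0 0 0 8 0 0 0;0 0 0 8 0 0 0;0 0 0 4 0 0 0;0 0 0 2 0 0 0;0 0 0 0 0 0 0;0 0 0 0 0 0 0"

```text
time_s: 18.22
position: [0.5846, 0.3423, 0.1809]
tool_rot: [[1.0, 0.0, 0.001], [0.0, -1.0, 0.0], [0.001, -0.0, -1.0]]
ft_force: [-0.0, 0.2, -3.4]
grip_width: 0.0488
gripper_force: 53.4
```

Call:
servo_tool --deltas "0 0 0 5 0 0 0;0 0 0 3 0 0 0;0 0 0 2 0 0 0;0 0 0 1 0 0 0;0 0 0 0 0 0 0;0 0 0 0 0 0 0"

```text
time_s: 18.72
position: [0.5843, 0.3426, 0.1693]
tool_rot: [[1.0, 0.001, 0.0], [0.001, -1.0, 0.0], [0.0, -0.0, -1.0]]
ft_force: [0.7, 0.4, -3.4]
grip_width: 0.0491
gripper_force: 53.4
```

Call:
servo_tool --deltas "0 0 0 1 0 0 0;0 0 0 0 0 0 0;0 0 0 1 0 0 0;0 0 0 0 0 0 0;0 0 0 0 0 0 0"

```text
time_s: 19.13
position: [0.5844, 0.3426, 0.1677]
tool_rot: [[1.0, 0.001, 0.001], [0.001, -1.0, 0.0], [0.001, -0.0, -1.0]]
ft_force: [0.7, 0.7, 0.1]
grip_width: 0.049
gripper_force: 53.7
```

Call:
servo_tool --deltas "0 0 0 1 0 0 0;0 0 0 0 0 0 0;0 0 0 0 0 0 0"

```text
time_s: 19.38
position: [0.5846, 0.3427, 0.1677]
tool_rot: [[1.0, 0.001, 0.002], [0.001, -1.0, 0.001], [0.002, -0.001, -1.0]]
ft_force: [0.0, 0.3, 5.8]
grip_width: 0.0487
gripper_force: 54.4
```

Call:
servo_tool --deltas "1 0 0 0 0 0 0;1 0 0 0 0 0 0;1 0 0 0 0 0 0;1 0 0 0 0 0 0;1 0 0 -15 0 0 0;1 0 0 -30 0 0 0;1 0 0 -30 0 0 0;1 0 0 0 0 0 0"

```text
time_s: 20.05
position: [0.5858, 0.3431, 0.2479]
tool_rot: [[1.0, 0.001, 0.01], [0.001, -1.0, 0.004], [0.01, -0.004, -1.0]]
ft_force: [0.2, -1.1, 0.2]
grip_width: 0.0853
gripper_force: 0.0
```

Run:
```python
from h import *
np.set_printoptions(precision=4,suppress=True)
s=env.observe();print(s["position"],s["q"])
p=env.get_image("wrist");W=dmap(p);z=W[...,2]
P=W[(z>.196)&(z<.21)&(abs(W[...,0]-.585)<.05)&(abs(W[...,1]-.342)<.05)]
print("white",len(P),P.mean(0),(P.min(0)+P.max(0))/2)
p=env.get_image("top");print([(b["conf"],b["uv"],px2w(p,b["uv"],.05)) for b in env.spot_point("pedal_pad",p)])
q=env.get_image("scene");cv2.imwrite("pics/g4.png",np.hstack([p["img"],q["img"]])[:,::1,::-1][:,:,:] if 0 else cv2.resize(np.hstack([p["img"],q["img"]]),(800,300))[:,:,::-1])
```

```text
[0.5858 0.3431 0.2479] [ 20.3927  34.7616  49.2649   0.003   95.3596 110.3436]
white 4724 [0.5865 0.344  0.2026] [0.5849 0.3441 0.2005]
[(0.66, [393.1, 232.7], array([ 0.4514, -0.3149,  0.05  ]))]
```

View pics/g4.png

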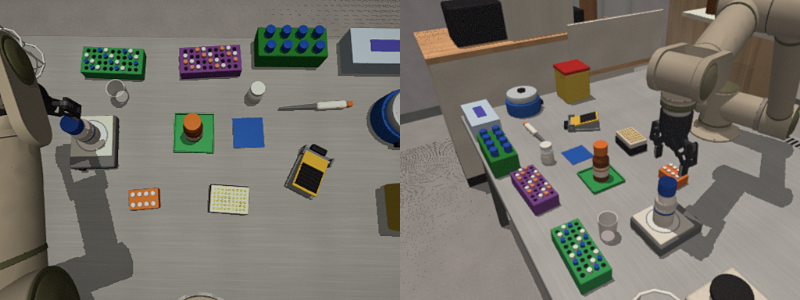

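White stands on the stirrer plate, (665,210) in the right half, and amber in the tray, (600,165). Nothing else has moved. Next I'll shut the fingers and go over the pedal pad.

Call:
servo_tool --deltas "0 -7.5 36.6 0 0 0 0;0 -7.5 36.6 0 0 0 0;0 -7.5 36.6 0 0 0 0;0 -7.5 36.6 0 0 0 0;0 -7.5 36.6 0 0 0 0;0 -7.5 36.6 0 0 0 0;0 -7.5 36.6 0 0 0 0;0 -7.5 36.6 0 0 0 0"

```text
time_s: 20.92
position: [0.5233, 0.0482, 0.2401]
tool_rot: [[1.0, 0.001, -0.002], [0.001, -1.0, 0.0], [-0.002, -0.0, -1.0]]
ft_force: [0.9, -0.3, 0.8]
grip_width: 0.0001
gripper_force: 0.0
```

Call:
servo_tool --deltas "0 -7.5 36.6 0 0 0 0;0 -7.5 36.6 0 0 0 0;0 -7.5 36.6 0 0 0 0;0 -7.5 36.6 0 0 0 0;0 -7.5 36.6 0 0 0 0;0 -7.5 36.6 0 0 0 0;0 -7.5 36.6 0 0 0 0;0 -7.5 36.6 0 0 0 0"

```text
time_s: 21.58
position: [0.4636, -0.2446, 0.2402]
tool_rot: [[1.0, 0.001, -0.002], [0.001, -1.0, 0.002], [-0.002, -0.002, -1.0]]
ft_force: [0.5, 0.1, 0.3]
grip_width: -0.0002
gripper_force: 0.0
```

Call:
servo_tool --deltas "0 -7.5 36.6 0 0 0 0;0 -7.5 36.6 0 0 0 0;0 0 0 35 0 0 0;0 0 0 35 0 0 0;0 0 0 35 0 0 0;0 0 0 35 0 0 0;0 0 0 0 0 0 0;0 0 0 0 0 0 0"

```text
time_s: 22.25
position: [0.4492, -0.3157, 0.1002]
tool_rot: [[1.0, 0.001, -0.003], [0.001, -1.0, 0.003], [-0.003, -0.003, -1.0]]
ft_force: [1.9, -1.2, 0.8]
grip_width: 0.0001
gripper_force: 0.0
```

Call:
servo_tool --deltas "0 0 0 25 0 0 0;0 0 0 20 0 0 0;0 0 0 10 0 0 0;0 0 0 5 0 0 0;0 0 0 3 0 0 0;0 0 0 2 0 0 0;0 0 0 0 0 0 0;0 0 0 0 0 0 0"

```text
time_s: 22.92
position: [0.45, -0.3166, 0.0385]
tool_rot: [[1.0, 0.001, 0.001], [0.001, -1.0, -0.001], [0.001, 0.001, -1.0]]
ft_force: [-4.2, 2.8, 8.2]
grip_width: 0.0007
gripper_force: 3.5
```

Call:
servo_tool --deltas "0 0 0 3 0 0 0;0 0 0 2 0 0 0;0 0 0 2 0 0 0;0 0 0 0 0 0 0;0 0 0 0 0 0 0"

```text
time_s: 23.33
position: [0.4499, -0.3166, 0.0317]
tool_rot: [[1.0, 0.001, 0.0], [0.001, -1.0, -0.001], [0.0, 0.001, -1.0]]
ft_force: [-7.2, 4.0, 10.3]
grip_width: -0.0001
gripper_force: 5.0
```

Call:
servo_tool --deltas "0 0 0 2 0 0 0;0 0 0 1 0 0 0;0 0 0 0 0 0 0;0 0 0 0 0 0 0"

```text
time_s: 23.67
position: [0.4497, -0.3165, 0.029]
tool_rot: [[1.0, 0.001, 0.0], [0.001, -1.0, -0.001], [0.0, 0.001, -1.0]]
ft_force: [-7.0, 3.8, 11.3]
grip_width: 0.0002
gripper_force: 6.1
```

Call:
servo_tool --deltas "0 0 0 1 0 0 0;0 0 0 1 0 0 0;0 0 0 0 0 0 0;0 0 0 0 0 0 0"

```text
time_s: 24.0
position: [0.4498, -0.3166, 0.0285]
tool_rot: [[1.0, 0.001, 0.001], [0.001, -1.0, -0.002], [0.001, 0.002, -1.0]]
ft_force: [-11.1, 7.7, 27.6]
grip_width: 0.0002
gripper_force: 13.9
```

At z 0.0285 the force jumps to 28 N, so the pedal is on its stop. I'll hold for about 1 s, then release.

Call:
servo_tool --deltas "0 0 0 0 0 0 0;0 0 0 0 0 0 0;0 0 0 0 0 0 0;0 0 0 0 0 0 0;0 0 0 0 0 0 0;0 0 0 0 0 0 0;0 0 0 0 0 0 0;0 0 0 0 0 0 0"

```text
time_s: 24.67
position: [0.4498, -0.3166, 0.0285]
tool_rot: [[1.0, 0.001, 0.001], [0.001, -1.0, -0.002], [0.001, 0.002, -1.0]]
ft_force: [-10.2, 7.2, 28.0]
grip_width: 0.0
gripper_force: 13.9
```

Call:
servo_tool --deltas "0 0 0 0 0 0 0;0 0 0 0 0 0 0;0 0 0 0 0 0 0;0 0 0 0 0 0 0"

```text
time_s: 25.0
position: [0.4498, -0.3166, 0.0285]
tool_rot: [[1.0, 0.002, 0.001], [0.002, -1.0, -0.002], [0.001, 0.002, -1.0]]
ft_force: [-9.8, 7.4, 28.1]
grip_width: -0.0002
gripper_force: 13.9
```

Call:
servo_tool --deltas "0 0 0 -6 0 0 0;0 0 0 -8 0 0 0;0 0 0 -8 0 0 0;0 0 0 -20 0 0 0;0 0 0 -30 0 0 0;0 0 0 -30 0 0 0;0 0 0 0 0 0 0;0 0 0 0 0 0 0"

```text
time_s: 25.67
position: [0.4505, -0.3171, 0.129]
tool_rot: [[1.0, 0.001, 0.003], [0.001, -1.0, -0.004], [0.003, 0.004, -1.0]]
ft_force: [0.7, 0.1, 0.6]
grip_width: -0.0001
gripper_force: 0.0
```

Run:
```python
from h import *
np.set_printoptions(precision=4,suppress=True)
p=env.get_image("top");W=dmap(p);z=W[...,2];x=W[...,0];y=W[...,1]
for n,a,b,c in(("white",.585,.342,.203),("amber",.607,.03,.152)):
    P=W[(abs(z-c)<.008)&(abs(x-a)<.06)&(abs(y-b)<.06)];print(n,len(P),np.median(P,0) if len(P) else 0)
q=env.get_image("scene");cv2.imwrite("pics/g5.png",cv2.resize(np.hstack([p["img"],q["img"]]),(800,300))[:,:,::-1])
```

```text
white 491 [0.585  0.3429 0.2025]
amber 409 [0.6067 0.0315 0.1517]
```

View pics/g5.png

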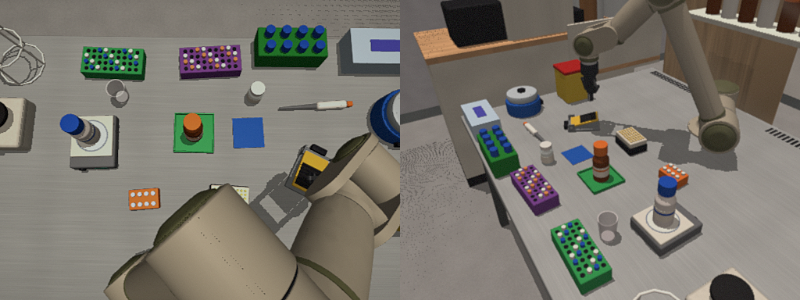

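White is centred on the stirrer plate and amber in the tray. The pedal at (583,122) is back up and the arm is clear, so I'm handing the job in.

```bash
python3 -c "
from rig import env
print(env.close_job())"
```

```text
the job is handed in; nothing more can be done
None
```

I swapped the bottles (white upright on the stirrer plate, amber upright in the tray), held the pedal on its stop for about 1 s until it sprang back up, and handed the job in at about 26 s; it returned no verdict.

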